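Index the die arm of an eyelet press by its pull ring

ROBOT

A 6-joint arm with a two-finger parallel gripper is mounted at the origin on the work surface. World frame = base frame: x ahead of the robot, y to its left, z up, the work surface at z = 0. Lengths are in m, angles in rad, forces in N, time in s.
With the tool pointing down it reaches from about 0.275 to 0.825 m from the base axis. Payload 5.2 kg.
Tool frame: the origin (TCP) lies on the front face of the gripper's body, between the roots of the fingers; the fingertips stand 84 mm ahead of it and the grasp point (between the pads) lies 65 mm ahead of it; z points along the fingers, y is the direction in which the jaws open and shut (so a half turn about z gives the same grasp; the last joint's range is limited). The gripper opens to 93 mm and grips with 3 to 60 N. Pads are 15 mm wide; open, the fingers measure 128 mm over their backs; the gripper's body (75 mm by 188 mm) begins 65 mm behind the grasp point.
Start: joints at [-1.548, 0.259, 1.535, -0, 1.348, -0.203], TCP at [0.123, -0.536, 0.303] pointing down, gripper open.
Joint ranges: [-3.14, 3.14], [-0.91, 2.08], [0.19, 2.58], [-1.22, 4.36], [0.22, 2.71], [-3.12, 3.12]. Speed limits (rad/s): [2.57, 2.57, 3.14, 3.14, 3.14, 3.14].

INTERFACE

Orientations are given as [roll, pitch, yaw] about the fixed x, y, z axes, in that order (R = Rz(yaw) Ry(pitch) Rx(roll)).
In Python, from cell import telemetry, read_camera, hand_in gives the robot as it stands.
- The arm moves only by the tool play_rows, never from a script. Its argument "motion" is a list of rows, each an object with "hand": the closure in counts, from 0 (fully open) to 255 (shut); "slide": the shift along the tool's x, y, z in mm, a list of three; "dr": the turn, a rotation vector about the tool's x, y, z in rad, a list of three. A call has 1 to 12 rows; each row shifts and turns the commanded pose from where the row before left it, along the tool's axes as they then stand; what a row does not reach is not made up. A row lasts 1/10 s, in which the tool goes at most 50 mm and 8.59 degrees, less where a joint would pass 70% of its speed; a pose out of reach is approached as far as the arm can. A call is refused whole if a number of a shift passes 50 or a number of a turn 0.15, either way. A call with a gripper value outside its range is refused whole. The fingers move at their own pace and stop on an object; "squeeze" is the grip in N (left out, the last holds). Time passes only in rows, so rows that do not move let the fingers close. It gives the time, the measured TCP pose, the force and the opening at its end, in the units of the state.
- telemetry.read_state(): the state, without advancing time (a new reading comes with each control period).
- read_camera(name): name is "scene" or "top" or "wrist"; returns a dict with "pixels" (384x512x3 uint8, red, green, blue), "fx", "fy", "cx", "cy" (pixels), "eye" and "orientation" of the camera in the world; the wrist camera has in their place "mount" (4x4, takes a point from camera to tool coordinates, whose origin is the TCP and whose axes are the flange's). Camera axes: x right, y up, looking along -z (the intrinsics and any distortion apply to the point x, -y, -z); pixel columns grow to the right and rows downward; lengths in m; the calibration is good to about 2 mm. The wrist camera is an equidistant fisheye: a pixel r from the principal point sees the ray r / f radians off the axis. A picture is of the moment at which its call begins: read the wrist's pose just before it. There is no depth.
- hand_in(): hands the job in, once; it reports no verdict.
The state is a dict: "clock": time; "joints": joint angles; "qd": joint speeds; "tau": joint torques, N m; "eef_pos": TCP position; "eef_rot": TCP orientation; "ft_force": force on the tool from outside, world axes, zero at the start; "wrist_torque": the same for the moment, N m; "opening": finger opening in m.
Only numpy, scipy, OpenCV 4.12 (cv2) and the standard library are available. Lean on these libraries where they do the work, as an engineer would, in place of code of your own. Each camera call takes 0.05 s, during which the arm holds its last target. There are 200 camera calls.

TASK

The next job needs the brass die. On the green eyelet press, hook a fingertip through the red pull ring and lift the spring index pin out of its hole, swing the die arm by the ring one hole, so that the brass die stands under the ram, and let the pin spring fully down into that hole; then take the hand away. Do it by hooking alone: do not pinch or force the ring, leave all three dies sitting in their sockets, and do not disturb anything else on the bench.

Things in the scene. Friction and masses are not known exactly. Their poses are not given: they have to be found in the camera images.
- press: Green C-frame eyelet press, fixed to the bench. Origin on the bench under the vertical pivot axis of its die arm; z up; x level from the pivot to its column (face 58 mm behind the pivot), so -x is the front, where the ring is; y to the left of x. Fan-shaped foot 18 mm thick, 250 mm to the front, 50 deg either side. Head above the dies: underside 160 mm up, front face 148 mm in front of the pivot.
- middle_hole (a point): Mouth of the middle index hole in the press's steel arc plate, plate top 32 mm above the bench, 220 mm in front of the pivot; the pin stands in it at the start. The plate has five 12 mm holes, 14 mm deep, on this radius, 20 deg (77 mm) apart: this one and two to either side. The outermost two only park the arm clear of the ram. Frame as the press.
- ram_face (a point): Centre of the flat lower end of the press's steel ram (26 mm across), 120 mm in front of the pivot and 104 mm above the bench; its guide (42 mm across) ends at 135 mm. The die in use stands straight below it.
- die_arm (a joint): Swing of the die arm about the pivot, rad: 0 at the start (middle hole), positive anticlockwise from above; holes at -0.698, -0.349, 0, 0.349, 0.698; free travel +-0.74. Aluminium arm, top 48 mm above the bench, 32 mm wide, 240 mm long; three die sockets 120 mm from the pivot, 20 deg apart. Locked while the pin is in a hole (1 mm play); unpinned it takes 1 to 3 N at the ring and stays where left.
- index_pin (a joint): Height of the upright spring index pin (10 mm, round nose, in the arm's front end 220 mm from the pivot), m: 0 fully down in a hole, 0.012 when its nose just clears the arc plate or rides on it, 0.022 upper stop. Spring and weight pull it down with 8 N (down) to 11 N (up). Let go between holes it rides on the plate and springs down when the arm brings it over a hole.
- pull_ring: Red closed ring rigid on top of the index pin: 56 mm outside, 44 mm inside, wire 6 mm. Origin at its centre, 202 mm from the pivot, 107 mm above the bench with the pin down; moves with pin and arm. x: ring axis, the way a fingertip goes in from the front (towards the column, 45 deg down); y level, left of x; z in the ring's plane, up. Its foot is at 86 mm; the pin housing below ends at 80 mm.
- die_brass: Brass die, the one wanted: 28 mm foot, 19 mm neck, 34 mm tall, 110 g. Origin at the centre of its underside, 48 mm above the bench. It stands loose (1 mm of play) in a 10 mm deep socket of the die arm, one hole to the left or to the right of the black die, and rides with the arm. z up.
- die_steel: Bright steel die, same size as the brass one, loose in the socket on the other side. Origin at the centre of its underside; z up.
- die_black: Black die with a rounded nose, same size, loose in the middle socket, under the ram at the start. Origin at the centre of its underside; z up.
- drill: Orange and black cordless drill standing on its battery, 190 mm long, 201 mm tall. Origin under it. Bystander.
- calculator: Black desk calculator, 105 x 150 x 18 mm. Origin at the centre of its underside. Bystander.
- screwdriver: Screwdriver with a blue handle, 190 mm long, lying along its x. Origin underneath its middle. Bystander.
- rubber_puck: Black rubber disc, 84 mm across, 26 mm high. Origin at the centre of its underside. Bystander.
- tape_measure: Yellow tape measure standing on edge, about 70 x 35 x 65 mm. Origin underneath. Bystander.
- glue_bottle: White bottle with a yellow label and red cap, 52 mm across, 130 mm tall. Origin at the centre of its underside. Bystander.
- case_wheel: Black suitcase wheel lying flat, 48 mm across, 22 mm high. Origin at the centre of its underside. Bystander.

How it is judged:
By the outcome, as a careful person would: the job done as asked, in the order asked, and still so for the second after the job is handed in, with the robot touching nothing.
It also fails if it takes over 53 s, if anything falls off the work surface, if the arm or the gripper's body presses on something with over 40 N, if the wrist force passes 120 N, or if a joint passes its speed limit or range.

## Working session

There is one attempt and no reset: what is moved stays moved. The work goes in short steps, Python scripts to look and compute and a tool call to move; the robot and the scene stay as the last step left them, time stands still between calls to the robot, and variables do not carry over. Pictures are saved under pics/ and viewed, about 8 in all and at most 12, crops included, and the job is handed in when it is done.

Besides the shell and the picture viewer there is one more tool, called after "Call:" as a command line: name --argument value ..., lists and objects as JSON in quotes. play_rows: Moves the arm, as the interface text tells. Its arguments: {"type":"object","properties":{"motion":{"type":"array","items":{"type":"object","properties":{"hand":{"type":"number"},"slide":{"type":"array","items":{"type":"number"}},"dr":{"type":"array","items":{"type":"number"}}}}},"squeeze":{"type":"number"}},"required":["motion"]}

```bash
mkdir -p pics; ls
cat > h.py <<'E'
import numpy as np, cv2
from scipy.spatial.transform import Rotation as R
from cell import telemetry, read_camera, hand_in
def snap(n,f,crop=None,s=1):
    c=read_camera(n); im=c["pixels"][:,:,::-1]
    if crop: im=im[crop[1]:crop[3],crop[0]:crop[2]]
    cv2.imwrite(f"pics/{f}.png",cv2.resize(im,None,fx=s,fy=s,interpolation=cv2.INTER_CUBIC)); return c
E
python3 - <<'E'
from h import *
for n in("scene","top"):
    c=snap(n,n+"0",s=1.5); print({k:v for k,v in c.items() if k!="pixels"})
s=telemetry.read_state();print(s)
E
```

```text
pics
{'fx': 423.06416321772787, 'fy': 423.06416321772787, 'cx': 260.4985918060585, 'cy': 188.1163978650052, 'eye': array([0.87362014, 0.51089212, 1.26997558]), 'orientation': array([ 0.4711459 , -0.00282129,  2.46318409])}
{'fx': 448.94711354492426, 'fy': 448.94711354492426, 'cx': 255.89753966636962, 'cy': 190.5791920557949, 'eye': array([0.24472466, 0.05220856, 1.57428002]), 'orientation': array([ 0.17158298,  0.00565295, -1.54953641])}
{'clock': 0.1, 'joints': array([-1.54780832e+00,  2.59249530e-01,  1.53596060e+00, -1.17965600e-05,
        1.34798847e+00, -2.02801533e-01]), 'qd': array([-0.00066069, -0.00030543, -0.00157564, -0.00079874,  0.00095376,
       -0.00255094]), 'tau': array([ 1.93193067e-03, -4.38207185e+01, -2.84642798e+01,  7.21140322e-02,
        3.62654531e-02, -5.97646067e-05]), 'eef_pos': array([ 0.12314234, -0.53567697,  0.30201704]), 'eef_rot': array([-3.14001730e+00, -3.12195390e-04,  2.25791912e-01]), 'ft_force': array([-0.09044574, -0.41030367,  1.07734487]), 'wrist_torque': array([-0.07412761,  0.04227015,  0.04135268]), 'opening': 0.0931275118158571}
```

View pics/scene0.png

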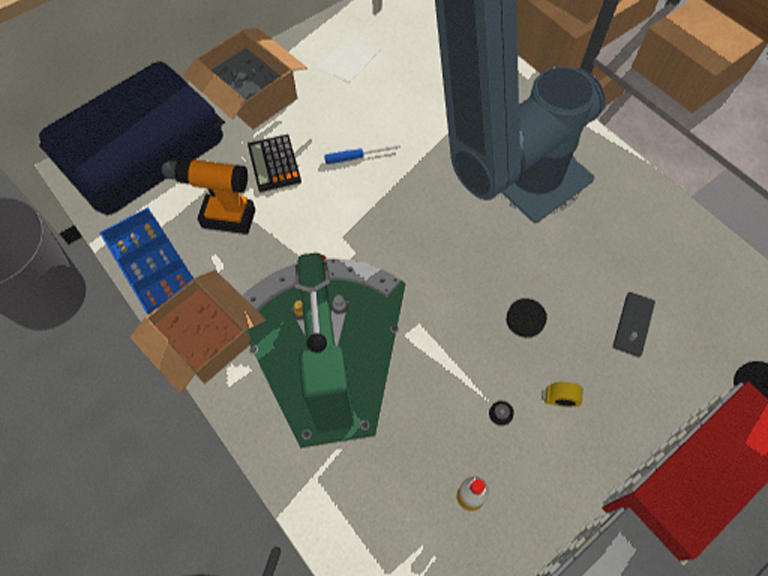

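View pics/top0.png

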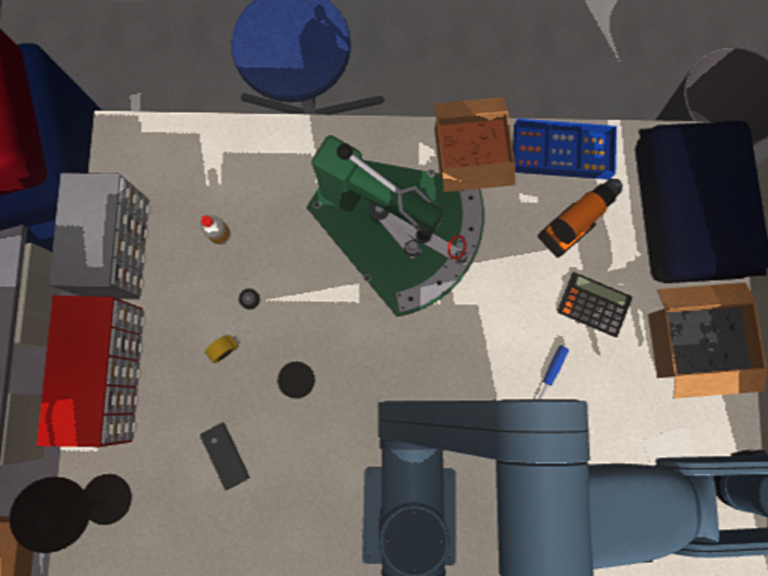

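Run:
```python
from h import *
snap("scene","scene1",(155,155,285,305),4)
snap("top","top1",(195,80,335,220),4)
```

```text
(no output)
```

View pics/scene1.png

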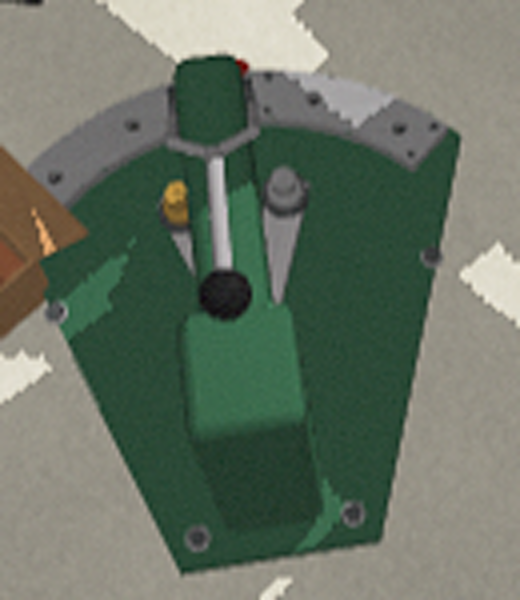

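View pics/top1.png

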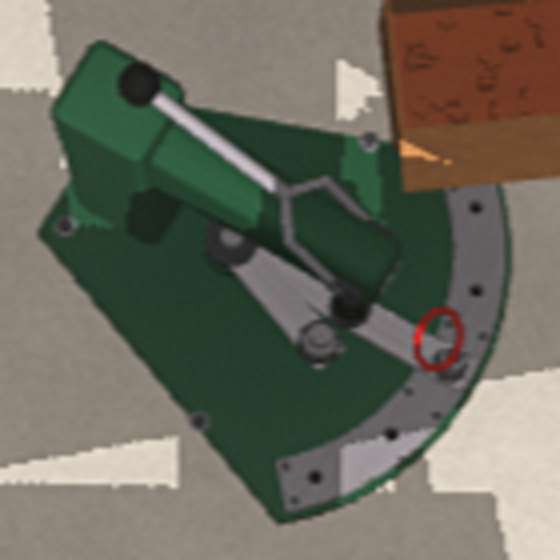

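```bash
cat >> h.py <<'E'
def ray(c,u,v):
    d=np.array([(u-c["cx"])/c["fx"],-(v-c["cy"])/c["fy"],-1.]); return np.array(c["eye"]),R.from_euler("xyz",c["orientation"]).apply(d)
def onz(c,u,v,z):
    e,d=ray(c,u,v); return e+d*(z-e[2])/d[2]
def proj(c,P):
    q=R.from_euler("xyz",c["orientation"]).inv().apply(np.atleast_2d(P)-c["eye"]); return np.c_[c["cx"]-c["fx"]*q[:,0]/q[:,2],c["cy"]+c["fy"]*q[:,1]/q[:,2]]
def wproj(c,s,P):
    p=(R.from_euler("xyz",s["eef_rot"]).inv().apply(np.atleast_2d(P)-s["eef_pos"]))
    M=np.linalg.inv(c["mount"]); q=p@M[:3,:3].T+M[:3,3]; x,y,z=q[:,0],-q[:,1],-q[:,2]
    rr=np.hypot(x,y); t=np.arctan2(rr,z); return np.c_[c["cx"]+c["fx"]*t*x/rr,c["cy"]+c["fy"]*t*y/rr]
E
python3 - <<'E'
from h import *
from scipy.optimize import least_squares
A=np.radians([40,20,-20,-40])
T=np.array([(475,207),(477,290),(390,433),(315,477)])/4-.125*3+[195,80]
S=np.array([(55,178),(133,125),(313,98),(400,128)])/4-.375+[155,155]
ct=read_camera("top");cs=read_camera("scene")
def pts(p): 
    a=A+p[2]+np.pi; return np.c_[p[0]+.22*np.cos(a),p[1]+.22*np.sin(a),np.full(4,p[3])]
for c,U in((ct,T),(cs,S),):
    f=lambda p:np.r_[(proj(c,pts(np.r_[p,.032]))-U).ravel()]
    r=least_squares(f,[.7,.1,1.2]);print(r.x,np.round(r.fun,1))
f=lambda p:np.r_[(proj(ct,pts(p))-T).ravel(),(proj(cs,pts(p))-S).ravel()]
r=least_squares(f,[.7,.1,1.2,.03]);print(r.x,np.round(r.fun,1))
u,v=np.array((439,338))/4-.375+[195,80]
P=onz(ct,u,v,.107); x=r.x[:3]; d=P[:2]-x[:2]
print("ring",P,"radius",np.hypot(*d),"pred",x[:2]-.202*np.array([np.cos(x[2]),np.sin(x[2])]))
print("drill base/top,calc,box,", [onz(ct,a/1.5,b/1.5,0) for a,b in((545,240),(565,290),(435,185),(565,350),(540,395))])
E
```

```text
[0.69053804 0.08229828 1.05438733] [ 0.1 -0.1 -0.2 -0.   0.2  0.2 -0.1 -0.2]
[0.69252472 0.08255736 1.05726271] [-0.   0.  -0.1 -0.   0.2  0.2 -0.  -0.1]
[0.69161643 0.08157401 1.0558818  0.02897524] [ 0.2 -0.2 -0.1 -0.2  0.4  0.   0.2 -0.4  0.3 -0.   0.1 -0.   0.4  0.2
  0.1 -0. ]
ring [ 0.59194705 -0.0945097   0.107     ] radius 0.2023350110575311 pred [ 0.59213942 -0.09423363]
drill base/top,calc,box, [array([ 0.63670565, -0.31703433,  0.        ]), array([ 0.51605406, -0.36191487,  0.        ]), array([ 0.76899989, -0.05231882,  0.        ]), array([ 0.37418735, -0.35842843,  0.        ]), array([ 0.26935987, -0.29836   ,  0.        ])]
```

```bash
cat >> h.py <<'E'
PX,PY,YAW=.6915,.0823,1.0558
LAT=-.055
def pose(ang=0,back=.06,lift=0,lat=LAT,ins=None):
    "tip (of +y finger) 'back' m before ring centre, arm angle ang, ring lifted; lat = TCP offset along tool y"
    a=YAW+ang; h=np.array([np.cos(a),np.sin(a),0]); z=(h-[0,0,1])/np.sqrt(2); y=np.array([h[1],-h[0],0]); x=np.cross(y,z)
    ring=np.array([PX,PY,.107+lift])-.202*h
    return ring-(back+.084)*z+lat*y, R.from_matrix(np.c_[x,y,z])
def plan(p1,r1,n,s=None):
    s=s or telemetry.read_state(); p0=np.array(s["eef_pos"]); r0=R.from_euler("xyz",s["eef_rot"])
    w=(r0.inv()*r1).as_rotvec(); dp=(p1-p0)/n; r=r0
    print("dist",np.linalg.norm(p1-p0)*1e3,"rot",w, "rowdr",np.round(w/n,4))
    for i in range(n):
        print(np.round(r.inv().apply(dp)*1e3,1)); r=r*R.from_rotvec(w/n)
E
python3 - <<'E'
from h import *
p,r=pose(0,.08); p2=p+[0,0,.08]
print(p,r.as_euler("xyz"))
plan(p2,r,12)
E
```

```text
[ 0.48702572 -0.16733441  0.22296551] [-3.14159265 -0.78539816  1.0558    ]
dist 517.932742741131 rot [ 0.32509258  0.738515   -0.78609597] rowdr [ 0.0271  0.0615 -0.0655]
[ 36.4 -23.1  -0. ]
[ 37.8 -20.7   2.9]
[ 38.8 -18.1   5.7]
[ 39.4 -15.3   8.6]
[ 39.7 -12.4  11.4]
[39.7 -9.5 14.2]
[39.2 -6.5 16.8]
[38.4 -3.4 19.3]
[37.3 -0.4 21.7]
[35.8  2.6 23.9]
[34.   5.6 26. ]
[31.9  8.5 27.8]
```

Call:
play_rows --motion '[{"hand": 0, "slide": [36, -23, 0], "dr": [0.027, 0.0615, -0.0655]}, {"hand": 0, "slide": [38, -21, 3], "dr": [0.027, 0.0615, -0.0655]}, {"hand": 0, "slide": [39, -18, 6], "dr": [0.027, 0.0615, -0.0655]}, {"hand": 0, "slide": [39, -15, 9], "dr": [0.027, 0.0615, -0.0655]}, {"hand": 0, "slide": [40, -12, 11], "dr": [0.027, 0.0615, -0.0655]}, {"hand": 0, "slide": [40, -9, 14], "dr": [0.027, 0.0615, -0.0655]}, {"hand": 0, "slide": [39, -6, 17], "dr": [0.027, 0.0615, -0.0655]}, {"hand": 0, "slide": [38, -3, 19], "dr": [0.027, 0.0615, -0.0655]}, {"hand": 0, "slide": [37, 0, 22], "dr": [0.027, 0.0615, -0.0655]}, {"hand": 0, "slide": [36, 3, 24], "dr": [0.027, 0.0615, -0.0655]}]'

```text
clock: 1.3
eef_pos: [0.4287, -0.2301, 0.3022]
eef_rot: [-3.086, -0.659, 0.89]
ft_force: [0.3, -0.7, -1.1]
opening: 0.0925
```

Run:
```python
from h import *
s=telemetry.read_state();print(s["joints"],s["eef_pos"])
p,r=pose(0,.06)
plan(p,r,5)
```

```text
[-1.06866365  0.22071739  1.74065437  0.57722098  1.53142717 -0.53487015] [ 0.4286648  -0.23014825  0.30215222]
dist 136.45905360247582 rot [ 0.05463821  0.12233737 -0.12821818] rowdr [ 0.0109  0.0245 -0.0256]
[ 4.3  2.2 26.9]
[ 3.6  2.6 26.9]
[ 2.8  3.  27. ]
[ 2.1  3.3 27. ]
[ 1.4  3.7 27. ]
```

Call:
play_rows --motion '[{"hand": 0, "slide": [4.3, 2.2, 27], "dr": [0.011, 0.0245, -0.0256]}, {"hand": 0, "slide": [3.6, 2.6, 27], "dr": [0.011, 0.0245, -0.0256]}, {"hand": 0, "slide": [2.8, 3, 27], "dr": [0.011, 0.0245, -0.0256]}, {"hand": 0, "slide": [2.1, 3.3, 27], "dr": [0.011, 0.0245, -0.0256]}, {"hand": 0, "slide": [1.4, 3.7, 27], "dr": [0.011, 0.0245, -0.0256]}, {"hand": 0, "slide": [0, 0, 0], "dr": [0, 0, 0]}, {"hand": 0, "slide": [0, 0, 0], "dr": [0, 0, 0]}]'

```text
clock: 2.0
eef_pos: [0.4931, -0.1563, 0.2082]
eef_rot: [-3.137, -0.784, 1.051]
ft_force: [0.1, -0.9, 0.3]
opening: 0.0929
```

Run:
```python
from h import *
s=telemetry.read_state();print(s["joints"],s["eef_pos"],s["eef_rot"],s["ft_force"])
print(pose(0,.06)[0])
c=snap("wrist","w0",s=1.5); print({k:v for k,v in c.items() if k!="pixels"})
h=np.array([np.cos(YAW),np.sin(YAW),0]);y=np.array([-h[1],h[0],0]);z=(h+[0,0,1])/2**.5;o=np.array([PX,PY,.107])-.202*h
t=np.linspace(0,2*np.pi,8,endpoint=False)
print("ring pred px(x1.5)",np.round(1.5*wproj(c,s,[o]+[o+.025*(np.cos(a)*y+np.sin(a)*z) for a in t])))
```

```text
[-0.91300731  0.38824088  1.83977828  0.7286138   1.35363039 -0.72314216] [ 0.49305162 -0.15625048  0.20816169] [-3.13732983 -0.78350646  1.05125516] [ 0.08860576 -0.89451257  0.32080285]
[ 0.49399117 -0.15502658  0.20882338]
{'fx': 297.3186396354542, 'fy': 297.3186396354542, 'cx': 257.13158015654807, 'cy': 195.76930512503563, 'mount': array([[ 5.67765146e-04,  9.62770311e-01,  2.70320193e-01,
         7.59486084e-02],
       [ 9.99999812e-01, -6.08945948e-04,  6.84744994e-05,
         6.54442695e-04],
       [ 2.30535601e-04,  2.70320103e-01, -9.62770476e-01,
        -8.26769120e-02],
       [ 0.00000000e+00,  0.00000000e+00,  0.00000000e+00,
         1.00000000e+00]])}
ring pred px(x1.5) [[486. 312.]
 [441. 312.]
 [456. 280.]
 [489. 267.]
 [519. 280.]
 [529. 311.]
 [514. 341.]
 [483. 354.]
 [453. 342.]]
```

View pics/w0.png

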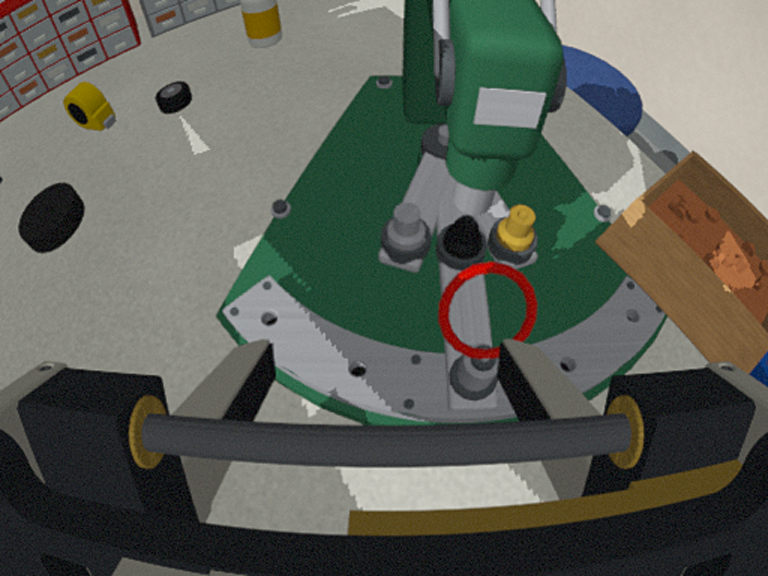

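Run:
```python
from h import *
s=telemetry.read_state()
c=snap("wrist","w1",(300,205,420,295),6)
f=lambda q:s["eef_pos"]+R.from_euler("xyz",s["eef_rot"]).apply(q)
L=[(x,y,.084) for x in(-.0075,.0075) for y in (.0465,.0515,.055,.064)]
print(np.round((wproj(c,s,[f(q) for q in L])-[300,205])*6+2.5)); print(s["opening"])
```

```text
[[178. 280.]
 [223. 279.]
 [254. 278.]
 [333. 275.]
 [191. 150.]
 [237. 149.]
 [269. 148.]
 [350. 146.]]
0.09313939419587523
```

View pics/w1.png

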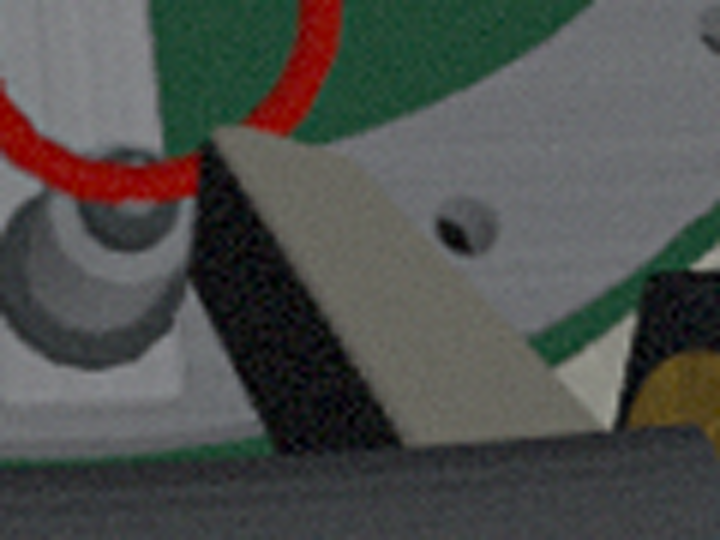

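Run:
```python
from h import *
p,r=pose(0,-.018); p=p+r.apply([.005,0,0])
plan(p,r,1)
```

```text
dist 80.05173535173397 rot [ 0.00158741  0.00279911 -0.00224106] rowdr [ 0.0016  0.0028 -0.0022]
[ 6.7 -0.5 79.8]
```

Call:
play_rows --motion '[{"hand": 0, "slide": [6.7, 0, 8], "dr": [0.0016, 0.0028, -0.0022]}, {"hand": 0, "slide": [0, 0, 10], "dr": [0, 0, 0]}, {"hand": 0, "slide": [0, 0, 10], "dr": [0, 0, 0]}, {"hand": 0, "slide": [0, 0, 10], "dr": [0, 0, 0]}, {"hand": 0, "slide": [0, 0, 10], "dr": [0, 0, 0]}, {"hand": 0, "slide": [0, 0, 10], "dr": [0, 0, 0]}, {"hand": 0, "slide": [0, 0, 10], "dr": [0, 0, 0]}, {"hand": 0, "slide": [0, 0, 10], "dr": [0, 0, 0]}, {"hand": 0, "slide": [0, 0, 0], "dr": [0, 0, 0]}, {"hand": 0, "slide": [0, 0, 0], "dr": [0, 0, 0]}]'

```text
clock: 3.1
eef_pos: [0.5226, -0.1039, 0.1577]
eef_rot: [-3.139, -0.787, 1.055]
ft_force: [0.4, -0.9, -0.3]
opening: 0.0931
```

Run:
```python
from h import *
s=telemetry.read_state();print(s["eef_pos"],s["eef_rot"],s["ft_force"],s["wrist_torque"])
plan(pose(0,-.018)[0],pose(0)[1],1)
snap("wrist","w2",(240,80,440,240),4)
```

```text
[ 0.5226034  -0.10387656  0.15770192] [-3.13887616 -0.78663087  1.05500531] [ 0.37121639 -0.8554883  -0.27593089] [-0.31815008  0.1438172   0.01468842]
dist 5.317634010676439 rot [-0.00215421 -0.00123347 -0.00055991] rowdr [-0.0022 -0.0012 -0.0006]
[-5.3  0.3  0.4]
```

View pics/w2.png

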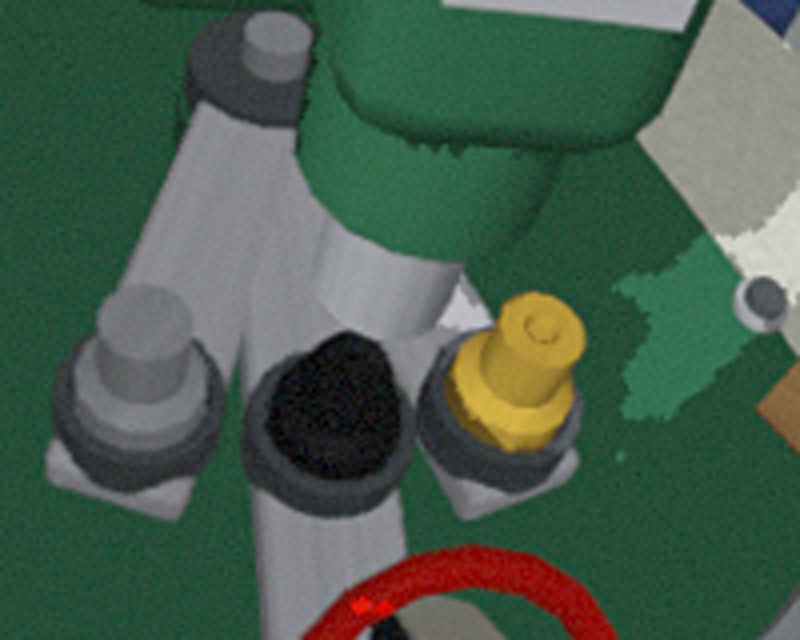

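Call:
play_rows --motion '[{"hand": 0, "slide": [2, 0, 0], "dr": [0, 0, 0]}, {"hand": 0, "slide": [2, 0, 0], "dr": [0, 0, 0]}, {"hand": 0, "slide": [2, 0, 0], "dr": [0, 0, 0]}, {"hand": 0, "slide": [0, 0, 0], "dr": [0, 0, 0]}, {"hand": 0, "slide": [0, 0, 0], "dr": [0, 0, 0]}]'

```text
clock: 3.65
eef_pos: [0.5247, -0.1007, 0.1623]
eef_rot: [-3.14, -0.786, 1.055]
ft_force: [-0.3, -0.9, -0.6]
opening: 0.0934
```

Call:
play_rows --motion '[{"hand": 0, "slide": [1, 0, 0], "dr": [0, 0, 0]}, {"hand": 0, "slide": [1, 0, 0], "dr": [0, 0, 0]}, {"hand": 0, "slide": [0, 0, 0], "dr": [0, 0, 0]}, {"hand": 0, "slide": [0, 0, 0], "dr": [0, 0, 0]}]'

```text
clock: 4.05
eef_pos: [0.525, -0.1002, 0.1627]
eef_rot: [-3.139, -0.784, 1.054]
ft_force: [-2.2, -5.8, -4.1]
opening: 0.0931
```

Call:
play_rows --motion '[{"hand": 0, "slide": [1.4, 0, -1.4], "dr": [0, 0, 0]}, {"hand": 0, "slide": [1.4, 0, -1.4], "dr": [0, 0, 0]}, {"hand": 0, "slide": [1.4, 0, -1.4], "dr": [0, 0, 0]}, {"hand": 0, "slide": [0, 0, 0], "dr": [0, 0, 0]}, {"hand": 0, "slide": [0, 0, 0], "dr": [0, 0, 0]}]'

```text
clock: 4.55
eef_pos: [0.5248, -0.1001, 0.1681]
eef_rot: [-3.138, -0.783, 1.053]
ft_force: [-1.2, -5.0, -7.6]
opening: 0.0932
```

Call:
play_rows --motion '[{"hand": 0, "slide": [1.4, 0, -1.4], "dr": [0, 0, 0]}, {"hand": 0, "slide": [1.4, 0, -1.4], "dr": [0, 0, 0]}, {"hand": 0, "slide": [1.4, 0, -1.4], "dr": [0, 0, 0]}, {"hand": 0, "slide": [1.4, 0, -1.4], "dr": [0, 0, 0]}, {"hand": 0, "slide": [1.4, 0, -1.4], "dr": [0, 0, 0]}, {"hand": 0, "slide": [0, 0, 0], "dr": [0, 0, 0]}, {"hand": 0, "slide": [0, 0, 0], "dr": [0, 0, 0]}]'

```text
clock: 5.25
eef_pos: [0.5245, -0.1, 0.1777]
eef_rot: [-3.137, -0.783, 1.052]
ft_force: [-2.9, -4.8, -9.4]
opening: 0.093
```

Run:
```python
from h import *
s=telemetry.read_state();print(s["eef_pos"],s["eef_rot"],s["ft_force"],s["wrist_torque"])
snap("wrist","w3",(240,80,440,240),4)
```

```text
[ 0.52454001 -0.10001011  0.17772444] [-3.13678826 -0.78301167  1.05215327] [-2.94007012 -4.83505349 -9.36154595] [-1.69443287  1.37503134 -0.31525579]
```

View pics/w3.png

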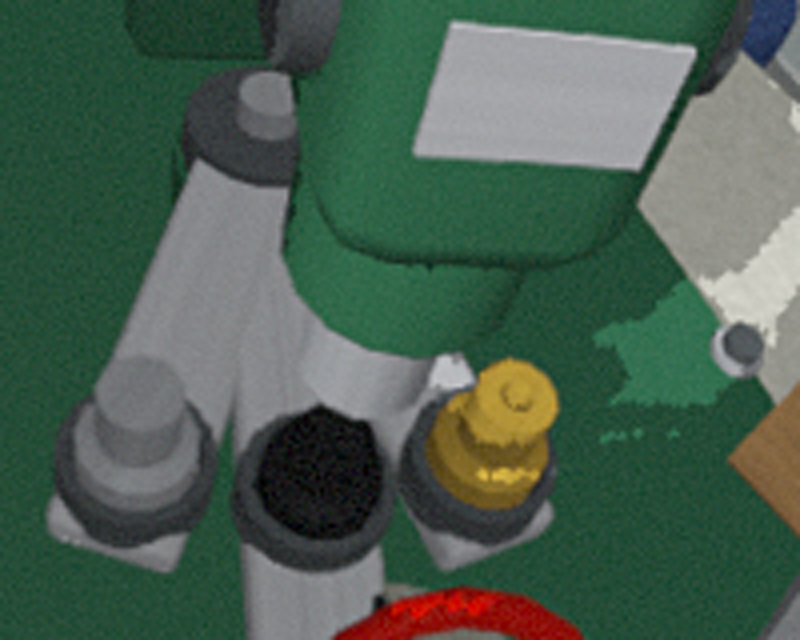

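Run:
```python
from h import *
s=telemetry.read_state(); p=np.array(s["eef_pos"]); r=R.from_euler("xyz",s["eef_rot"]); 
for N in(24,):
    Q=R.from_rotvec([0,0,-.349066/N]); o=np.array([PX,PY,p[2]])
    print(np.round(r.inv().apply(Q.apply(p-o)+o-p)*1e3,2),np.round((r.inv()*Q*r).as_rotvec(),5), r.inv().apply([0,0,2.5]))
```

```text
[ 0.58 -3.5   0.6 ] [-1.026e-02  5.000e-05  1.031e-02] [ 1.76350244 -0.00849355 -1.77200085]
```

Lift slightly further, then begin the swing (a quarter), and check.

Call:
play_rows --motion '[{"hand": 0, "slide": [1, 0, -1], "dr": [0, 0, 0]}, {"hand": 0, "slide": [1, 0, -1], "dr": [0, 0, 0]}, {"hand": 0, "slide": [0, 0, 0], "dr": [0, 0, 0]}, {"hand": 0, "slide": [0.58, -3.5, 0.6], "dr": [-0.0103, 0, 0.0103]}, {"hand": 0, "slide": [0.58, -3.5, 0.6], "dr": [-0.0103, 0, 0.0103]}, {"hand": 0, "slide": [0.58, -3.5, 0.6], "dr": [-0.0103, 0, 0.0103]}, {"hand": 0, "slide": [0.58, -3.5, 0.6], "dr": [-0.0103, 0, 0.0103]}, {"hand": 0, "slide": [0, 0, 0], "dr": [0, 0, 0]}]'

```text
clock: 6.1
eef_pos: [0.5136, -0.0894, 0.1806]
eef_rot: [-3.136, -0.783, 0.993]
ft_force: [-3.4, -6.2, -10.4]
opening: 0.0931
```

Run:
```python
from h import *
s=telemetry.read_state();print(s["eef_pos"],s["eef_rot"],s["ft_force"],s["wrist_torque"])
snap("wrist","w4",(240,80,440,240),4)
```

```text
[ 0.51361162 -0.08937526  0.18063028] [-3.1360754  -0.78304385  0.99285324] [ -3.43019389  -6.19969124 -10.35347365] [-1.73428775  1.75655881 -0.32532566]
```

View pics/w4.png

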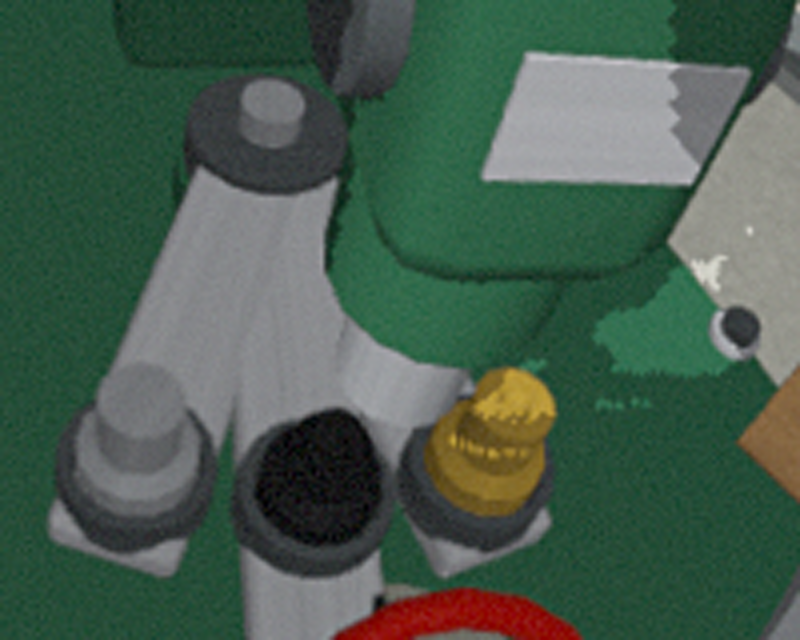

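Call:
play_rows --motion '[{"hand": 0, "slide": [0.58, -3.5, 0.6], "dr": [-0.0103, 0, 0.0103]}, {"hand": 0, "slide": [0.58, -3.5, 0.6], "dr": [-0.0103, 0, 0.0103]}, {"hand": 0, "slide": [0.58, -3.5, 0.6], "dr": [-0.0103, 0, 0.0103]}, {"hand": 0, "slide": [0.58, -3.5, 0.6], "dr": [-0.0103, 0, 0.0103]}, {"hand": 0, "slide": [0.58, -3.5, 0.6], "dr": [-0.0103, 0, 0.0103]}, {"hand": 0, "slide": [0.58, -3.5, 0.6], "dr": [-0.0103, 0, 0.0103]}, {"hand": 0, "slide": [0.58, -3.5, 0.6], "dr": [-0.0103, 0, 0.0103]}, {"hand": 0, "slide": [0.58, -3.5, 0.6], "dr": [-0.0103, 0, 0.0103]}, {"hand": 0, "slide": [0.58, -3.5, 0.6], "dr": [-0.0103, 0, 0.0103]}, {"hand": 0, "slide": [0.58, -3.5, 0.6], "dr": [-0.0103, 0, 0.0103]}]'

```text
clock: 7.15
eef_pos: [0.4909, -0.062, 0.1808]
eef_rot: [-3.137, -0.783, 0.847]
ft_force: [-2.9, -5.6, -10.1]
opening: 0.093
```

Call:
play_rows --motion '[{"hand": 0, "slide": [0.58, -3.5, 0.6], "dr": [-0.0103, 0, 0.0103]}, {"hand": 0, "slide": [0.58, -3.5, 0.6], "dr": [-0.0103, 0, 0.0103]}, {"hand": 0, "slide": [0.58, -3.5, 0.6], "dr": [-0.0103, 0, 0.0103]}, {"hand": 0, "slide": [0.58, -3.5, 0.6], "dr": [-0.0103, 0, 0.0103]}, {"hand": 0, "slide": [0.58, -3.5, 0.6], "dr": [-0.0103, 0, 0.0103]}, {"hand": 0, "slide": [0.58, -3.5, 0.6], "dr": [-0.0103, 0, 0.0103]}, {"hand": 0, "slide": [0.58, -3.5, 0.6], "dr": [-0.0103, 0, 0.0103]}, {"hand": 0, "slide": [0.58, -3.5, 0.6], "dr": [-0.0103, 0, 0.0103]}, {"hand": 0, "slide": [0, 0, 0], "dr": [0, 0, 0]}, {"hand": 0, "slide": [0, 0, 0], "dr": [0, 0, 0]}]'

```text
clock: 8.15
eef_pos: [0.4748, -0.0368, 0.1805]
eef_rot: [-3.135, -0.783, 0.731]
ft_force: [-5.4, -4.4, -10.2]
opening: 0.0931
```

Run:
```python
from h import *
s=telemetry.read_state();print(s["eef_pos"],s["eef_rot"],s["ft_force"],s["joints"])
# polar angle of TCP about pivot, relative to start-of-swing pose
f=lambda p:(np.degrees(np.arctan2(p[1]-PY,p[0]-PX)),np.hypot(p[1]-PY,p[0]-PX))
print(f(s["eef_pos"]),f([0.52454001,-0.10001011]))
c=snap("wrist","w5",(200,80,440,260),3)
# predict die underside centres & die-top positions for a range of arm angles
for a in (-19,-20,-21):
    P=[[PX-.12*np.cos(YAW+np.radians(a+k)),PY-.12*np.sin(YAW+np.radians(a+k)),.082] for k in(20,-20)]
    print(a,np.round((wproj(c,s,P)-[200,80])*3+1,1))
```

```text
[ 0.47476952 -0.03682697  0.18054411] [-3.13535296 -0.7827025   0.73111713] [ -5.37101218  -4.39089843 -10.21240488] [-0.78632179  0.22563324  2.20299086  1.01251778  0.98023717 -0.65912054]
(np.float64(-151.20438835441504), np.float64(0.2473122275361446)) (np.float64(-132.48351923349074), np.float64(0.24720965690889224))
-19 [[504.1 305.7]
 [224.9 301.4]]
-20 [[498.3 307.6]
 [217.8 299.1]]
-21 [[492.4 309.4]
 [210.8 296.7]]
```

View pics/w5.png

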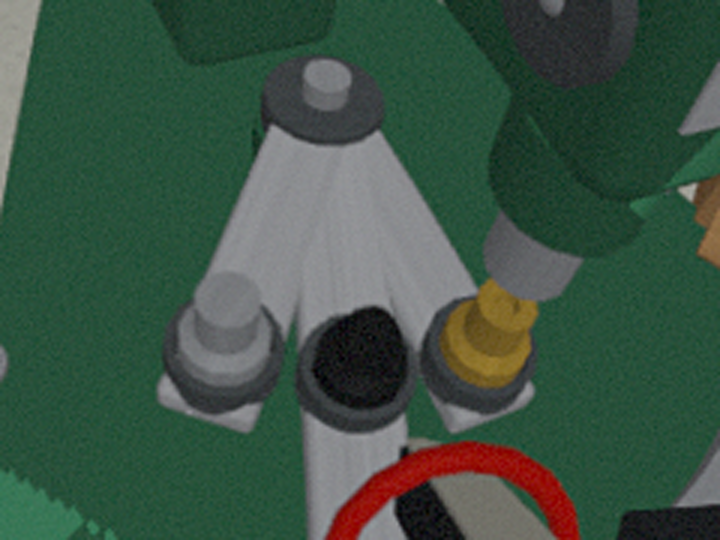

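Call:
play_rows --motion '[{"hand": 0, "slide": [0.58, -3.5, 0.6], "dr": [-0.0103, 0, 0.0103]}, {"hand": 0, "slide": [0.58, -3.5, 0.6], "dr": [-0.0103, 0, 0.0103]}, {"hand": 0, "slide": [0, 0, 0], "dr": [0, 0, 0]}, {"hand": 0, "slide": [-1.4, 0, 1.4], "dr": [0, 0, 0]}, {"hand": 0, "slide": [-1.4, 0, 1.4], "dr": [0, 0, 0]}, {"hand": 0, "slide": [-1.4, 0, 1.4], "dr": [0, 0, 0]}, {"hand": 0, "slide": [-1.4, 0, 1.4], "dr": [0, 0, 0]}, {"hand": 0, "slide": [0, 0, 0], "dr": [0, 0, 0]}, {"hand": 0, "slide": [0, 0, 0], "dr": [0, 0, 0]}]'

```text
clock: 9.1
eef_pos: [0.4716, -0.0307, 0.1727]
eef_rot: [-3.136, -0.783, 0.702]
ft_force: [-5.8, -4.9, -8.7]
opening: 0.0931
```

Call:
play_rows --motion '[{"hand": 0, "slide": [-1.4, 0, 1.4], "dr": [0, 0, 0]}, {"hand": 0, "slide": [-1.4, 0, 1.4], "dr": [0, 0, 0]}, {"hand": 0, "slide": [0, 0, 0], "dr": [0, 0, 0]}, {"hand": 0, "slide": [0, 0, 0], "dr": [0, 0, 0]}]'

```text
clock: 9.5
eef_pos: [0.472, -0.0313, 0.1689]
eef_rot: [-3.137, -0.783, 0.702]
ft_force: [-5.1, -5.5, -10.4]
opening: 0.0932
```

Call:
play_rows --motion '[{"hand": 0, "slide": [-1.4, 0, 1.4], "dr": [0, 0, 0]}, {"hand": 0, "slide": [-1.4, 0, 1.4], "dr": [0, 0, 0]}, {"hand": 0, "slide": [-1.4, 0, 1.4], "dr": [0, 0, 0]}, {"hand": 0, "slide": [-1.4, 0, 1.4], "dr": [0, 0, 0]}, {"hand": 0, "slide": [0, 0, 0], "dr": [0, 0, 0]}, {"hand": 0, "slide": [0, 0, 0], "dr": [0, 0, 0]}]'

```text
clock: 10.1
eef_pos: [0.4727, -0.0311, 0.162]
eef_rot: [-3.139, -0.785, 0.704]
ft_force: [-3.5, -4.8, -6.0]
opening: 0.093
```

Call:
play_rows --motion '[{"hand": 0, "slide": [-2, 0, 0], "dr": [0, 0, 0]}, {"hand": 0, "slide": [-2, 0, 0], "dr": [0, 0, 0]}, {"hand": 0, "slide": [-2, 0, 0], "dr": [0, 0, 0]}, {"hand": 0, "slide": [-1, 0, 0], "dr": [0, 0, 0]}, {"hand": 0, "slide": [0, 0, 0], "dr": [0, 0, 0]}, {"hand": 0, "slide": [0, 0, 0], "dr": [0, 0, 0]}]'

```text
clock: 10.7
eef_pos: [0.4693, -0.0342, 0.1574]
eef_rot: [-3.139, -0.786, 0.705]
ft_force: [0.3, 0.4, 0.6]
opening: 0.0928
```

Run:
```python
from h import *
s=telemetry.read_state();print(s["eef_pos"],s["eef_rot"],s["ft_force"])
p,r=pose(np.radians(-20),-.018); plan(p+r.apply([.002,0,0]),r,1)
```

```text
[ 0.4693332  -0.03423345  0.15737045] [-3.13913745 -0.78619114  0.70515789] [0.33507324 0.44295924 0.634293  ]
dist 3.543092057231731 rot [-0.00134018 -0.00079434 -0.00111317] rowdr [-0.0013 -0.0008 -0.0011]
[-3.5  0.6 -0.2]
```

Call:
play_rows --motion '[{"hand": 0, "slide": [-1.5, 0, -4], "dr": [0, 0, 0]}, {"hand": 0, "slide": [-1.5, 0, -6], "dr": [0, 0, 0]}, {"hand": 0, "slide": [0, 0, -6], "dr": [0, 0, 0]}, {"hand": 0, "slide": [0, 0, -8], "dr": [0, 0, 0]}]'

```text
clock: 11.1
eef_pos: [0.4544, -0.047, 0.1725]
eef_rot: [-3.139, -0.786, 0.705]
ft_force: [-0.1, -0.1, -0.5]
opening: 0.0929
```

Call:
play_rows --motion '[{"hand": 0, "slide": [0, 0, -12], "dr": [0, 0, 0]}, {"hand": 0, "slide": [0, 0, -12], "dr": [0, 0, 0]}, {"hand": 0, "slide": [0, 0, -12], "dr": [0, 0, 0]}, {"hand": 0, "slide": [0, 0, -12], "dr": [0, 0, 0]}, {"hand": 0, "slide": [0, 0, -12], "dr": [0, 0, 0]}, {"hand": 0, "slide": [0, 0, 0], "dr": [0, 0, 0]}, {"hand": 0, "slide": [0, 0, 0], "dr": [0, 0, 0]}]'

```text
clock: 11.8
eef_pos: [0.4224, -0.0748, 0.2148]
eef_rot: [-3.141, -0.786, 0.705]
ft_force: [0.2, 0.7, -0.5]
opening: 0.0931
```

Run:
```python
from h import *
s=telemetry.read_state();print(s["eef_pos"],s["eef_rot"],s["ft_force"])
crop=(200,100,420,265)
c=snap("wrist","w6",crop,3.5)
for a in(-18,-20,-22):
  for lift in(0,.012):
    t=YAW+np.radians(a);h=np.array([np.cos(t),np.sin(t),0]);y=np.array([-h[1],h[0],0]);z=(h+[0,0,1])/2**.5;o=np.array([PX,PY,.107+lift])-.202*h
    P=[o+.028*z,o-.028*z,o+.028*y,o-.028*y]
    print(a,lift,np.round((wproj(c,s,P)-crop[:2])*3.5+1.2).astype(int).tolist())
# press-fixed ram and dies (top centre z .082)
for a in(-18,-20,-22):
    P=[[PX-.12*np.cos(YAW+np.radians(a+k)),PY-.12*np.sin(YAW+np.radians(a+k)),.082] for k in(-20,0,20)]
    print(a,np.round((wproj(c,s,P)-crop[:2])*3.5+1.2).astype(int).tolist())
# red ring extents by colour
im=c["pixels"].astype(int); m=(im[...,0]>110)&(im[...,1]<60)&(im[...,2]<60); v,u=np.nonzero(m[100:265,200:420]); print("red box",u.min()*3.5,u.max()*3.5+3.5,v.min()*3.5,v.max()*3.5+3.5,len(u))
```

```text
[ 0.42244146 -0.07478637  0.21482982] [-3.1406601  -0.78573578  0.70511406] [ 0.23463438  0.70565701 -0.46676978]
-18 0 [[462, 274], [451, 494], [343, 393], [565, 383]]
-18 0.012 [[473, 246], [462, 476], [350, 369], [580, 361]]
-20 0 [[436, 275], [421, 495], [314, 390], [539, 388]]
-20 0.012 [[446, 246], [431, 478], [319, 366], [553, 365]]
-22 0 [[409, 274], [391, 496], [284, 386], [513, 391]]
-22 0.012 [[418, 245], [399, 478], [288, 362], [526, 368]]
-18 [[259, 165], [397, 181], [520, 162]]
-20 [[246, 161], [383, 181], [509, 166]]
-22 [[233, 157], [369, 181], [498, 169]]
red box 318.5 539.0 276.5 493.5 993
```

View pics/w6.png

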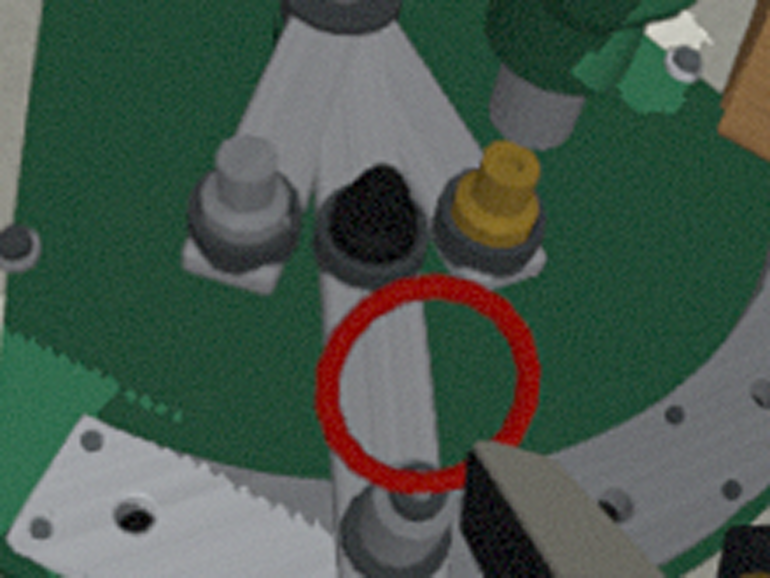

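Call:
play_rows --motion '[{"hand": 0, "slide": [0, 0, -30], "dr": [0, 0, 0]}, {"hand": 0, "slide": [0, 0, -30], "dr": [0, 0, 0]}, {"hand": 0, "slide": [0, 0, -30], "dr": [0, 0, 0]}, {"hand": 0, "slide": [0, 0, 0], "dr": [0, 0, 0]}, {"hand": 0, "slide": [0, 0, 0], "dr": [0, 0, 0]}, {"hand": 0, "slide": [0, 0, 0], "dr": [0, 0, 0]}]'

```text
clock: 12.45
eef_pos: [0.3742, -0.1148, 0.2772]
eef_rot: [-3.136, -0.787, 0.704]
ft_force: [0.9, -0.1, -0.3]
opening: 0.093
```

Run:
```python
from h import *
s=telemetry.read_state();print(s["clock"],s["eef_pos"],s["ft_force"],np.abs(s["qd"]).max())
snap("scene","end",s=1.5)
```

```text
12.45 [ 0.37424286 -0.11477874  0.27724258] [ 0.90530067 -0.05751125 -0.2938431 ] 0.007602014438839171
```

View pics/end.png

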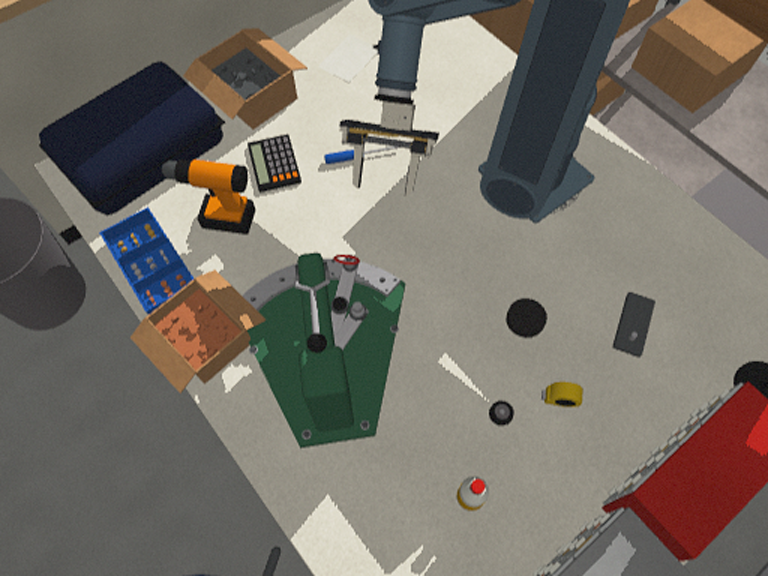

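The end view shows the arm swung one hole, with the red ring at (345,260) and the black and steel dies seated at (340,303) and (358,310). The brass die is hidden under the head, all bystanders are where they were, and the hand is clear.

```bash
python3 -c "
from cell import hand_in
print(hand_in())"
```

```text
the job is handed in; nothing more can be done
None
```

The brass die now stands under the ram with the index pin down in its hole, and I handed the job in at about 12.5 s with the hand clear.

I put one open fingertip through the red ring and lifted the pin about 16 mm. I then swung the arm clockwise one hole (-20°), lowered the ring until the force on the finger dropped to about zero, and withdrew along the ring's axis. The gripper stayed fully open throughout, and the readings between moves peaked at about 13 N.

**Pin and arm:** the wrist view before the final retreat put the ring within about 1 mm of where it should be for -20° with the pin fully down. A pin riding on the plate would have sat visibly higher.

**Dies:** all three looked seated in that same view, with the brass die within about 1 mm of its expected place. In the final scene view the press head hides the brass die, so I did not see it directly after the retreat.

**Bystanders:** by eye, all seven appear unmoved between the first and last scene pictures; I did not measure this.

No check failed. The one small disagreement was the plate height: two views gave 29 mm against the stated 32 mm, within calibration error.

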